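# Check the bench machine's mushroom stop button

### The job

Test the stop button of the bench polisher: press the big mushroom button straight in until it latches, and take the hand off to see that it stays down by itself; then twist it clockwise by pushing on its bar so that it pops back out. Only once it is out again, press the small flat reset button on the other box fully in and let it come back. Only press and push with the fingertips: leave the bottles and the jar standing where they are.

Things in the scene. Friction and masses are not known exactly. Their poses are not given: they have to be found in the camera images.
- stop_box: Fixed white box 110 mm (its x) x 90 mm (its y) x 60 mm high, origin at the centre of its underside, z up. In the middle of its top: an aluminium collar (48 mm wide, 10 mm high) and over it the mushroom stop button (black head, grey bar), whose bar lies along the box's x axis when not twisted.
- stop_bar_top (a point): Centre of the top of the mushroom button's bar, on the vertical axis; moves with the button; its x runs along the bar. The round head is 60 mm across, underside 88 mm and upper face 102 mm above the bench when out. On that face stands one upright bar 52 mm long, 12 mm thick, 26 mm tall (top 128 mm above the bench when out).
- stop_plunger (a joint): How far the mushroom button is pressed in, m: 0 out, 0.0105 the end stop. Sprung outward: 2.5 N at first, about 5 N needed to get past the latch, 6 N at the end stop. Pressed more than about 8.5 mm in it latches, and rests near 0.008 when let go. Twisted far enough it springs out to 0.
- stop_head (a joint): Twist of the mushroom button, rad: 0 rest, growing clockwise from above, stop at 1.0; no turn the other way. A light spring (0.01 to 0.03 N m) returns it. When latched, a twist past 0.6 frees it and it rises 8 mm: keep a fingertip beside the bar 9 mm or more above the latched head's face. If let go before it is out, it may catch again.
- reset_box: Fixed white box of the same size, 110 x 90 x 60 mm, origin at the centre of its underside, z up, with the reset button in the middle of its top.
- reset_button_top (a point): Centre of the top of the reset button: a small flat black push button, 28 mm across, in an aluminium ring 44 mm across and 12 mm high; the button's top is 22 mm above the box top (82 mm above the bench) when out.
- reset_button (a joint): How far the reset button is pressed, m: 0 out, 0.006 fully in; a spring returns it (5 N fully in).
- amber_bottle: Loose amber glass bottle, 64 mm across, 150 mm high, origin at the centre of its underside. Leave alone.
- glue_bottle: Loose white plastic bottle with a blue cap, 38 mm across, 100 mm high, origin at the centre of its underside. Leave alone.
- jar: Loose jar with a white lid, 70 mm across, 70 mm high, origin at the centre of its underside. Leave alone.
Things that resemble listed ones, but are neither listed nor needed, are in the scene too. What is shaped like the stop_box but purple is not meant. Leave any green look-alike of the reset_box alone.

How it is judged:
On the way, in this order (a step that is already met when the one before it is completed fails the run):
1. the mushroom button is latched in: it stays down, untwisted, with nothing touching it (value of joint stop_plunger above 0.0065 m and value of joint stop_head below 0.15 rad and contact force between each of the fingers, the arm and stop_box below 0.1 N), for 0.2 s.
2. it has been twisted free and is out again (value of joint stop_plunger below 0.0015 m), for 0.2 s.
3. the reset button is pressed fully in (value of joint reset_button above 0.0045 m and value of joint stop_plunger below 0.0015 m), for 0.05 s.
At the end, for the whole second after the job is handed in: The mushroom button is out (within 1.5 mm) and untwisted (within 0.1 rad), the reset button is out again (within 1.5 mm), and the bottles and jar are within 30 mm of where they began, upright (within 0.1 rad) (value of joint each of stop_plunger, reset_button below 0.0015 m and value of joint stop_head below 0.1 rad and distance of each of amber_bottle, glue_bottle, jar from where it was at the start of the episode below 0.03 m and angle between each of amber_bottle, glue_bottle, jar's own z axis and vertical below 0.1 rad); the robot touches nothing.
It fails at once if the reset button is pressed while the stop button is in (value of joint each of reset_button, stop_plunger above 0.003 m).
It fails at once if a bottle or the jar is lifted, carried or pushed away (over 30 mm), or raised more than 15 mm (distance of any of amber_bottle, glue_bottle, jar from where it was at the start of the episode above 0.03 m or height (world z) of any of amber_bottle, glue_bottle, jar above 0.015 m).
It also fails if it takes over 51 s, if anything falls off the work surface, if the arm or the gripper's body presses on something with over 40 N, if the wrist force passes 120 N, or if a joint passes its speed limit or range.

### The arm

A 6-joint arm with a two-finger parallel gripper is mounted at the origin on the work surface. World frame = base frame: x ahead of the robot, y to its left, z up, the work surface at z = 0. Lengths are in m, angles in rad, forces in N, time in s.
With the tool pointing down it reaches from about 0.275 to 0.875 m from the base axis. Payload 12.5 kg.
Tool frame: the origin (TCP) lies on the centre line of the jaws, within the pads' length; the fingertips stand r.finger_overhang ahead of it and the grasp point (between the pads) lies 3 mm ahead of it (r.finger_overhang is the distance from the TCP to the fingertips, in m); z points along the fingers, y is the line along which they close (so a half turn about z gives the same grasp; the last joint's range is limited). The gripper opens to 85 mm and grips with 20 to 120 N. Pads are 22 mm wide; open, the fingers measure 114 mm over their backs; the gripper's body (76 mm by 85 mm) begins 54 mm behind the grasp point. The pads swing forward as they close: fully open they stand 13 mm farther back than shut.
Start: joints at [-1.295, 0.351, 1.652, -0, 1.139, -0.085], TCP at [0.194, -0.515, 0.253] pointing down, gripper open.
Joint ranges: [-2.75, 2.75], [-0.79, 2.1], [0.01, 2.65], [-1.57, 4.71], [0.07, 3.14], [-2.87, 2.87]. Speed limits (rad/s): [2.22, 2.22, 2.79, 3.14, 3.14, 3.14].

### API

Orientations are given as a unit quaternion [x, y, z, w].
In Python, from cell import r, optics gives the robot as it stands. The module is installed in compiled form; this text tells all that it offers. Calls block until the motion is done:
- r.move_to(position, orientation): joint-space move of the TCP to a pose.
- r.move_linear(position, rot=None, vel=0.15): straight line of the TCP; rot=None keeps the orientation; vel is the mean speed in m/s.
- r.set_joints(angles): joint-space move.
- r.set_gripper(opening, squeeze=None): opening from 0.0 (shut) to 1.0 (fully open); squeeze is the grip in N (None keeps the last); returns when the fingers have stopped.
- r.sleep(seconds).
- r.inverse_kinematics(position, orientation): joint angles nearest the present ones, or None.
- optics.get_image(name): name is "scene" or "top"; returns a dict with "pixels" (400x640x3 uint8, red, green, blue), "depth" (400x640 float32, m along the optical axis (not along the pixel's ray), 0 where there is no reading), "fx", "fy", "cx", "cy" (pixels), "camera_from_world" (4x4, takes a point from world to camera coordinates). Camera axes: x right, y down, z forward; pixel columns grow to the right and rows downward; lengths in m; the calibration is good to about 2 mm. A picture is of the moment at which its call begins.
A pose or a line that the arm cannot do raises r.PlanningError and nothing moves.
- r.hand_in(): hands the job in; it is judged then, once.
Readings, each from a call of its own:
- r.current_t(): time.
- r.current_q(): joint angles.
- r.current_qvel(): joint speeds.
- r.current_effort(): joint torques, N m.
- r.current_tool_pos(): TCP position.
- r.current_ee_rot(): TCP orientation.
- r.current_contact_force(): force on the tool from outside, world axes, zero at the start.
- r.current_torque(): the same for the moment, N m.
- r.current_opening(): opening from 0.0 (shut) to 1.0 (fully open).
- r.current_finger_force(): force on a finger pad.
Only numpy, scipy, OpenCV 4.12 (cv2) and the standard library are available. Lean on these libraries where they do the work, as an engineer would, in place of code of your own. Each camera call takes 0.05 s, during which the arm holds its last target. There are 200 camera calls.

## Working session

There is one attempt and no reset: what is moved stays moved. The work goes in short steps, each a Python script; the robot and the scene stay as the last script left them, time stands still between calls to the robot, and variables do not carry over. Pictures are saved under pics/ and viewed, at most 10 in all, crops included, and the job is handed in when it is done.

```bash
mkdir -p pics
python3 - <<'E'
from cell import r, optics
import numpy as np, cv2, pickle
d={n:optics.get_image(n) for n in("scene","top")}
pickle.dump(d,open("d0.pkl","wb"))
for n in d:
    cv2.imwrite(f"pics/{n}0.png",d[n]["pixels"][:,:,::-1])
    print(n,d[n]["fx"],d[n]["cx"],d[n]["cy"],np.linalg.inv(d[n]["camera_from_world"]).round(3).tolist())
print(r.finger_overhang,r.current_ee_rot(),r.current_t())
E
```

```text
scene 461.6033740605722 322.30537192887977 194.75115599177613 [[-0.564, 0.581, -0.586, 1.15], [0.826, 0.384, -0.414, 0.42], [-0.015, -0.717, -0.697, 0.822], [0.0, 0.0, 0.0, 1.0]]
top 446.05263574314756 314.5605421476846 205.7459579485931 [[-0.003, -0.99, 0.144, 0.383], [-1.0, -0.001, -0.024, 0.02], [0.024, -0.144, -0.989, 1.053], [0.0, 0.0, 0.0, 1.0]]
0.022 [ 9.83774853e-01  1.79406676e-01 -4.88409609e-05 -5.30667956e-04] 0.1
```

View pics/top0.png

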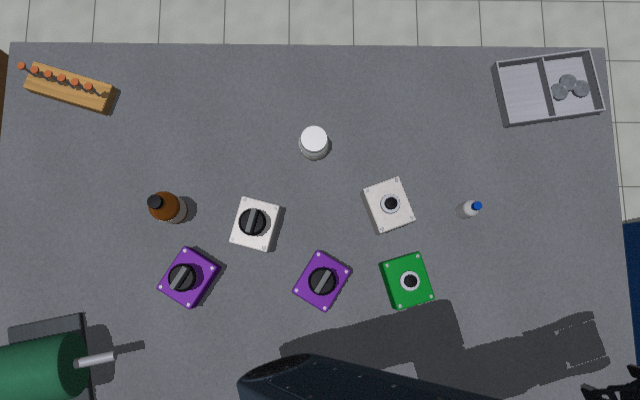

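View pics/scene0.png

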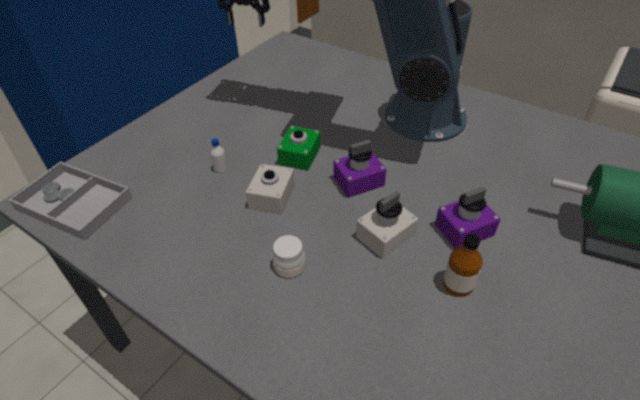

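The top view shows two white boxes, two purple boxes and one green box.
- **Stop button candidates:** the white box at top-view px (255,222), and purple ones at (188,277) and (322,281). I choose the white one.
- **Reset button candidates:** the white box at (390,204) and a green one at (410,281). I choose the white one.
- **Leave alone:** amber bottle at (168,207), jar at (314,141), glue bottle at (472,208).

Next I'll measure these and take a close crop.

```bash
cat > h.py <<'E'
import numpy as np, cv2
def cloud(im):
    Z=im["depth"]; v,u=np.mgrid[:400,:640]
    P=np.stack([(u-im["cx"])/im["fx"]*Z,(v-im["cy"])/im["fy"]*Z,Z,np.ones_like(Z)],-1)
    W=P@np.linalg.inv(im["camera_from_world"]).T
    W[Z==0]=np.nan
    return W[...,:3]
def ray(im,u,v,z):
    T=np.linalg.inv(im["camera_from_world"]); o=T[:3,3]
    d=T[:3,:3]@[(u-im["cx"])/im["fx"],(v-im["cy"])/im["fy"],1]
    return o+d*(z-o[2])/d[2]
E
python3 - <<'E'
import pickle; from h import *
d=pickle.load(open("d0.pkl","rb")); im=d["top"]; W=cloud(im); z=W[...,2]
px=im["pixels"]; hsv=cv2.cvtColor(px,cv2.COLOR_RGB2HSV)
def rect(m,h,name):
    c=max(cv2.findContours(m.astype(np.uint8),0,1)[0],key=cv2.contourArea)
    pts=np.array([ray(im,u,v,h)[:2] for u,v in c[:,0]])
    R=cv2.minAreaRect((pts*1000).astype(np.float32)); b=cv2.boxPoints(R)
    e=b[1:3]-b[:2]; l=e[np.argmax(np.linalg.norm(e,axis=1))]
    print(name,np.round(R[0],1),np.round(R[1],1),"long axis deg",round(np.degrees(np.arctan2(l[1],l[0]))%180,1),"z med",np.nanmedian(z[m]).round(4))
for n,(u,v) in {"stop":(255,222),"reset":(390,204)}.items():
    roi=np.zeros(z.shape,bool); roi[v-40:v+40,u-40:u+40]=1
    rect(roi&(hsv[...,1]<60)&(z>.052)&(z<.068),.06,n+" boxtop")
    for lo,hi,h in ([(.094,.109,.102),(.12,.135,.128)] if n=="stop" else [(.066,.078,.072),(.077,.09,.082)]):
        rect(roi&(z>lo)&(z<hi),h,f"{n} {h}")
    if n=="reset": rect(roi&(hsv[...,2]<70)&(z>.076),.082,"reset black")
for n,(u,v) in {"amber":(168,207),"glue":(472,208),"jar":(314,141)}.items():
    q=W[v-25:v+25,u-25:u+25].reshape(-1,3); q=q[q[:,2]>.02]; print(n,np.median(q,0).round(3),q[:,2].max().round(3))
a=cv2.resize(px[170:270,200:330],None,fx=5,fy=5,interpolation=2)
cv2.imwrite("pics/c1.png",a[:,:,::-1])
E
```

```text
stop boxtop [488.9 131. ] [ 90.1 109.6] long axis deg 165.0 z med 0.0604
stop 0.102 [487.7 131.1] [58.3 57.1] long axis deg 82.8 z med 0.1019
stop 0.128 [488.7 131. ] [12.9 51.5] long axis deg 165.1 z med 0.1284
reset boxtop [ 532.3 -171.7] [109.6  90.7] long axis deg 20.1 z med 0.0603
reset 0.072 [ 532.8 -171.6] [40.7 42.9] long axis deg 90.0 z med 0.0723
reset 0.082 [ 532.3 -171.9] [24.4 24.9] long axis deg 178.5 z med 0.0823
reset black [ 531.2 -171.9] [22.4 24.7] long axis deg 90.0 z med 0.082
amber [0.518 0.312 0.103] 0.154
glue [ 0.521 -0.35   0.067] 0.104
jar [ 0.674 -0.001  0.069] 0.076
```

View pics/c1.png

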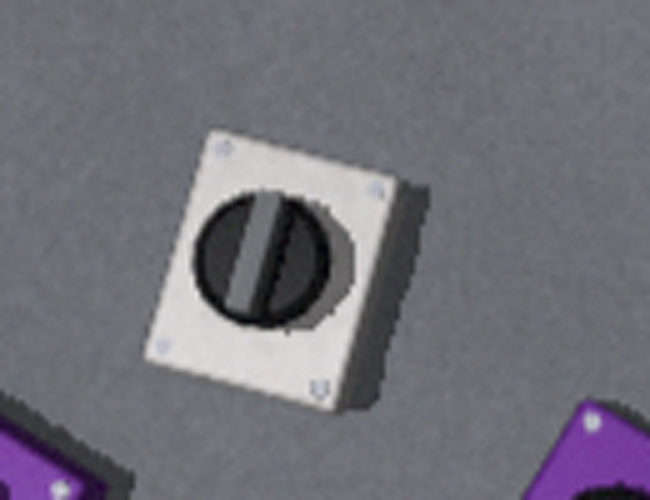

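The crop confirms the choice: a white box with a black head centred at crop px (262,260) and a grey bar parallel to its long side. The measured sizes match the description (110x90 box, 12x52 bar, heights 60, 102 and 128 mm). Next is the press.

```bash
cat >> h.py <<'E'
from cell import r, optics
from scipy.spatial.transform import Rotation as Ro
C=np.array([.4887,.131]); B=np.radians(165)
def q(a): return (Ro.from_euler('z',a)*Ro.from_euler('x',np.pi)).as_quat()   # tool down, tool x at yaw a
def tip(xy,z): return [xy[0],xy[1],z+r.finger_overhang]
def press(xy,z0,zmin,fmax):
    """step down from tip height z0 until the upward force passes fmax"""
    r.move_linear(tip(xy,z0),vel=.1); f0=r.current_contact_force()[2]; log=[]
    for z in np.arange(z0,zmin,-.001):
        r.move_linear(tip(xy,z),vel=.03); f=r.current_contact_force()[2]-f0; log.append((round(z*1000,1),round(float(f),1)))
        if abs(f)>fmax: break
    return log
E
python3 - <<'E'
from h import *
r.set_gripper(0.)
r.move_to(tip(C,.20),q(B-np.pi/2))
print(press(C,.133,.113,14))
r.sleep(.1); r.move_linear(tip(C,.19),vel=.15); r.sleep(.5)
r.move_to(tip([.45,-.05],.22),q(B-np.pi/2))
im=optics.get_image("top"); W=cloud(im); w=W[190:250,220:290].reshape(-1,3)
dist=np.hypot(*(w[:,:2]-C).T)
print("bar z",np.nanmedian(w[(dist<26)&(w[:,2]>.11),2]),"head z",np.nanmedian(w[(dist<28)&(w[:,2]>.08)&(w[:,2]<.108),2]))
print(r.current_t())
E
```

```text
[(np.float64(133.0), 0.5), (np.float64(132.0), -0.5), (np.float64(131.0), 0.9), (np.float64(130.0), 0.4), (np.float64(129.0), 0.7), (np.float64(128.0), 2.1), (np.float64(127.0), 2.2), (np.float64(126.0), 4.2), (np.float64(125.0), 4.4), (np.float64(124.0), 3.7), (np.float64(123.0), 3.2), (np.float64(122.0), 2.6), (np.float64(121.0), 1.8), (np.float64(120.0), 4.2), (np.float64(119.0), 5.7), (np.float64(118.0), 5.2), (np.float64(117.0), 11.0), (np.float64(116.0), 22.1)]
bar z 0.12074821185784257 head z 0.09440967751028273
10.7667
```

It's latched: the bar top is at 120.7 mm and the head at 94.4 mm, both 8 mm lower. Now the twist.

Run:
```python
from h import *
def pose(th,perp,s=.016):
    b=B-th; u=np.array([np.cos(b),np.sin(b)]); t=np.array([u[1],-u[0]])
    return C+s*u+perp*t, q(b-np.pi/2)
Z=.1065
xy,o=pose(0,-.032); r.move_to(tip(xy,.16),o); r.move_linear(tip(xy,Z),vel=.1)
f0=np.array(r.current_contact_force())
xy,o=pose(0,-.018); r.move_linear(tip(xy,Z),vel=.05)
print("in",(np.array(r.current_contact_force())-f0).round(1))
for th in np.arange(.1,.86,.075):
    xy,o=pose(th,-.018); r.move_linear(tip(xy,Z),o,vel=.04)
    print(round(th,2),(np.array(r.current_contact_force())-f0).round(1),end=' ')
r.sleep(.4)
im=optics.get_image("top"); cv2.imwrite("pics/tw.png",cv2.resize(im["pixels"][170:270,200:330],None,fx=5,fy=5)[:,:,::-1])
xy,o=pose(th,-.035); r.move_linear(tip(xy,Z),vel=.08)
r.move_linear(tip(xy,.20),vel=.15)
r.move_to(tip([.45,-.05],.20),o); r.sleep(.2)
im=optics.get_image("top"); W=cloud(im); w=W[190:250,220:290].reshape(-1,3)
dist=np.hypot(*(w[:,:2]-C).T); m=(dist<28)&(w[:,2]>.112); p=w[m,:2].astype(np.float32)
R=cv2.minAreaRect(p*1000); print("\nbar z",np.nanmedian(w[m,2]),R,"head z",np.nanmedian(w[(dist<28)&(w[:,2]>.08)&(w[:,2]<.108),2]),r.current_t())
```

```text
in [0.1 0.8 0.3]
0.1 [1.2 0.8 0.2] 0.18 [-0.4  1.   0.8] 0.25 [-0.7 -0.1 -0.9] 0.32 [-0.1 -1.3 -0.6] 0.4 [0.3 0.5 0.8] 0.47 [-0.5  1.4 -0.5] 0.55 [-0.6 -1.   0.2] 0.62 [-0.   0.  -0.1] 0.7 [-0.9 -0.2 -0.2] 0.77 [-0.8  0.   1.5] 0.85 [-1.5  0.   0.6] 
bar z 0.12780084771040406 ((488.9945983886719, 131.37594604492188), (12.428621292114258, 51.474220275878906), 74.6815414428711) head z 0.10174341926741975 17.9167
```

The button is out (127.8 mm) and the bar is back at its rest angle. Now the reset button.

Run:
```python
from h import *
D=np.array([.5323,-.1718]); o=q(np.radians(60))
r.move_to(tip(D,.14),o)
print(press(D,.086,.071,14)); r.sleep(.25)
r.move_linear(tip(D,.2),vel=.12); r.move_to(tip([.45,-.03],.25),o); r.sleep(.4)
im=optics.get_image("top"); W=cloud(im).reshape(-1,3)
def hz(c,rad): 
    w=W[np.hypot(*(W[:,:2]-c).T)<rad,2]; return np.nanpercentile(w,[50,90]).round(4)
print("reset",hz(D,.009),"stop",hz(C,.004))
for n,c in {"amber":(.518,.312),"glue":(.521,-.35),"jar":(.674,-.001)}.items():
    q_=W[(np.hypot(*(W[:,:2]-c).T)<.05)&(W[:,2]>.02)]; print(n,np.median(q_,0).round(3),q_[:,2].max().round(3))
print(r.current_t()); cv2.imwrite("pics/end.png",im["pixels"][:,:,::-1])
```

```text
[(np.float64(86.0), -0.8), (np.float64(85.0), -1.1), (np.float64(84.0), -0.1), (np.float64(83.0), -1.3), (np.float64(82.0), 0.0), (np.float64(81.0), -0.4), (np.float64(80.0), 1.0), (np.float64(79.0), 2.3), (np.float64(78.0), 2.3), (np.float64(77.0), 2.8), (np.float64(76.0), 4.8), (np.float64(75.0), 14.3)]
reset nan stop [0.1286 0.1318]
amber [0.518 0.312 0.103] 0.154
glue [ 0.521 -0.35   0.067] 0.106
jar [ 0.674 -0.001  0.069] 0.075
24.9917
  return np.nanmean(a, axis, out=out, keepdims=keepdims)
```

View pics/end.png

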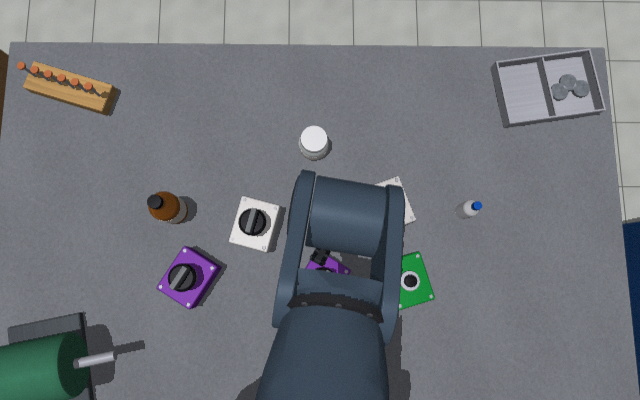

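The final picture shows the arm clear of everything. The stop button is out at (252,222), and the jar and bottles are where they started. The reset button is hidden behind the arm. It reached its end stop (spring force up to 4.8 N, then a jump to 14 N at 75 mm, about 6 mm in), and the finger has since been lifted away.

```bash
python3 -c "
from cell import r
print(r.hand_in())"
```

```text
the job is handed in; nothing more can be done
None
```

I handed the job in at about 25 s: the stop button latched hands-off, was twisted free and is back out, then the reset button was pressed to its end stop and released (its return was hidden by the arm, so not seen), and the bottles and jar have not moved.

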